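# Wedge up a two-board panel in the clamping jig

## Task

Dry-clamp the two-board panel in the wedge jig: lay the long beech wedge flat in the channel between the tapered batten and the boards, thin end leading and straight edge against the boards, and push it along until it has closed the gaps and binds hand-tight, so that a second firm push no longer moves it, but without ramming it. Let go and leave it stuck there holding the joint shut, and do not disturb the short wedge and the straight lath lying nearby.

Things in the scene. Friction and masses are not known exactly. Their poses are not given: they have to be found in the camera images.
- jig: the wedge jig, fixed to the bench: plywood base 300 (x) by 440 mm (y), 12 mm thick, carrying two beech battens 18 mm high. Origin: centre of the base's underside; z up, x across the boards away from the robot, y along them. The wedge is driven towards +y, in the channel between the tapered batten (at -x) and board_b. The base is bare from y = -220 to -80 mm in front of the channel
- batten_wide (a point): top edge of the tapered batten's upright inner face at the channel's wide end: x = -100.7, y = -80, z = 30 mm in the jig. The batten's straight outer edge is at x = -137 mm
- batten_narrow (a point): top edge of that face at the channel's narrow end: x = -65.7, y = +130, z = 30 mm in the jig. Between the two points the face runs straight, leaning 1 in 6, so the channel narrows towards +y. Opposite, the stop batten (parallel to y, from y = -55 to +195 mm) is bolted through slots: its face, where the panel comes to rest, is anywhere from x = +103 to +109 mm and is not measured
- board_a: planed pine board, loose, flat on the jig's base next to the stop batten: 75 mm (x) by 220 mm (y), 18 mm thick, 0.12 to 0.2 kg. Origin: centre of its underside, axes like the jig's. At first 2 to 10 mm short of the stop batten
- board_b: the second board, same size and axes, loose, flat on the jig's base between board_a and the channel, at first 2 to 4 mm from board_a (both boards may lie about 1 degree skew). Each board slides under about 1 N; friction of all the wood is 0.5 to 0.7
- wedge: long beech wedge, loose, on the bench left of the jig at any yaw: 200 mm long, 40 mm high, 0.19 to 0.26 kg. Origin: underside, half way along, 24 mm in from the straight edge. x along the straight edge to the thin end, z up. Straight edge at y = -24 mm; the other slopes 1 in 6 from y = +33.3 mm at the butt (x = -100 mm) to y = 0 at the thin end (x = +100 mm). Mass centre x = -14, y = -2 mm
- wedge_thin (a point): centre of the wedge's thin end face (24 mm wide), 20 mm above its underside; it leads, towards the jig's +y. On the jig's base the wedge stands 22 mm above boards and battens
- wedge_butt (a point): centre of the wedge's thick end face (57.3 x 40 mm, covered by a smooth, slippery steel striking plate), 20 mm above its underside: the face to push on. The wedge goes 6 mm per mm of gap closed, sliding along the batten's face, under 2 to 6 N; once the panel bears on the stop the force climbs steeply: a push of 10 to 20 N leaves it well stuck, over 30 N is ramming. It does not spring back
- short_wedge: bystander: a small pine wedge, 85 mm long, 24 mm high, too steep for this jig, lying on the jig's base near the boards' -y ends. Origin on its underside
- lath: bystander: straight pine strip 210 x 34 x 20 mm on the bench. Origin: centre of its underside

How it is judged:
By the outcome, as a careful person would: the job done as asked, in the order asked, and still so for the second after the job is handed in, with the robot touching nothing.
It also fails if it takes over 58 s, if anything falls off the work surface, if the arm or the gripper's body presses on something with over 40 N, if the wrist force passes 120 N, or if a joint passes its speed limit or range.

## Robot

A 7-joint arm with a two-finger parallel gripper is mounted at the origin on the work surface. World frame = base frame: x ahead of the robot, y to its left, z up, the work surface at z = 0. Lengths are in mm, angles in degrees, forces in N, time in s.
With the tool pointing down it reaches from about 375 to 925 mm from the base axis. Payload 3.1 kg.
Tool frame: the origin (TCP) lies midway between the tips of the shut fingers; the grasp point (between the pads) lies 19 mm behind it; x points along the fingers, y is the direction in which the jaws open and shut, and the axes are right-handed (so a half turn about x gives the same grasp; the last joint's range is limited). The gripper opens to 85 mm and grips with 20 to 120 N. Pads are 22 mm wide; open, the fingers measure 114 mm over their backs; the gripper's body (76 mm by 85 mm) begins 54 mm behind the grasp point. The pads swing forward as they close: fully open they stand 13 mm farther back than shut.
Start: joints at [-72.525, 21.939, 2.515, 91.553, -1.026, 66.532, -2.859], TCP at [254.776, 597.99, 231.269] pointing down, gripper open.
Joint ranges: [-149.38, 149.38], [-23.57, 123.04], [-84.95, 90], [0, 143.3], [-89.99, 269.99], [3.08, 112.72], [-163.45, 163.45]. Speed limits (degrees/s): [159.86, 159.86, 180, 180, 180, 180, 180].

## Interface

Orientations are given as a 3x3 rotation matrix whose columns are the frame's x, y, z axes.
In Python, from cell import status, viewer, manip gives the robot as it stands.
- The arm moves only by the tool carry_out, never from a script. Its argument "plan" is text: rows parted by semicolons, each of 7 numbers parted by spaces: the gripper command: -1 is fully open, 1 is shut, values between are in proportion, then the shift along the tool's x, y, z in m, then the turn, a rotation vector about the tool's x, y, z in degrees. In form: grip x y z wx wy wz; .... A call has 1 to 5 rows; each row is the pose to reach, as a shift and turn from the pose commanded when the call began, along the tool's axes at that moment; what a row does not reach only later rows make up. A row lasts 1/10 s, in which the tool goes at most 50 mm and 8.59 degrees, less where a joint would pass 70% of its speed; a pose out of reach is approached as far as the arm can. A call with a gripper value outside its range is refused whole. The fingers move at their own pace and stop on an object; the grip force is fixed at half the most. Time passes only in rows, so rows that repeat a pose let the fingers close. It gives the time, the measured TCP pose, the force and the opening at its end, in the units of the state.
- status.get_state(): the state, without advancing time (a new reading comes with each control period).
- viewer.get_image(name): name is "side" or "top" or "wrist"; returns a dict with "color" (384x512x3 uint8, red, green, blue), "camera_matrix" (3x3 intrinsics, pixels), "R" (3x3) and "t" (3): a world point X has camera coordinates R X + t. Camera axes: x right, y down, z forward; pixel columns grow to the right and rows downward; lengths in mm; the calibration is good to about 2 mm. A picture is of the moment at which its call begins. There is no depth.
- manip.hand_in(): hands the job in, once; it reports no verdict.
The state is a dict: "t": time; "joint_pos": joint angles; "joint_vel": joint speeds; "joint_efforts": joint torques, N m; "eef_pos": TCP position; "tool_rot": TCP orientation; "force": force on the tool from outside, world axes, zero at the start; "torque": the same for the moment, N m; "width": finger opening in mm.
Only numpy, scipy, OpenCV 4.12 (cv2) and the standard library are available. Lean on these libraries where they do the work, as an engineer would, in place of code of your own. Each camera call takes 0.05 s, during which the arm holds its last target.

## Working session

There is one attempt and no reset: what is moved stays moved. The work goes in short steps, Python scripts to look and compute and a tool call to move; the robot and the scene stay as the last step left them, time stands still between calls to the robot, and variables do not carry over. Pictures are saved under pics/ and viewed, and the job is handed in when it is done.

Besides the shell and the picture viewer there is one more tool, called after "Emit:" as a command line: name --argument value ..., lists and objects as JSON in quotes. carry_out: Moves the arm, as the interface text tells. Its arguments: {"type":"object","properties":{"plan":{"type":"string"}},"required":["plan"]}

```bash
ls; mkdir -p pics; python3 - <<'E'
from cell import status, viewer
import cv2,numpy as np
s=status.get_state()
for k,v in s.items(): print(k,np.round(v,3).tolist())
for n in ("side","top","wrist"):
    d=viewer.get_image(n); cv2.imwrite(f"pics/{n}0.png",d["color"][:,:,::-1])
    print(n,np.round(d["camera_matrix"],1).tolist(),np.round(d["R"],3).tolist(),np.round(d["t"],1).tolist())
E
```

```text
pics
t 0.0
joint_pos [-72.526, 21.99, 2.512, 91.649, -1.025, 66.531, -2.859]
joint_vel [-0.019, -0.049, 0.023, -0.132, -0.023, -0.069, -0.092]
joint_efforts [-0.0, -43.344, 1.024, -24.952, 0.011, 0.011, 0.0]
eef_pos [254.43, 597.116, 229.904]
tool_rot [[-0.001, 0.392, 0.92], [-0.002, 0.92, -0.392], [-1.0, -0.003, 0.0]]
force [-0.764, -0.317, 0.038]
torque [-0.013, -0.01, 0.007]
width 85.128
side [[378.7, 0.0, 259.9], [0.0, 378.7, 184.9], [0.0, 0.0, 1.0]] [[0.91, -0.415, -0.019], [-0.25, -0.51, -0.823], [0.332, 0.753, -0.568]] [-455.0, 250.2, 826.5]
top [[380.8, 0.0, 256.5], [0.0, 380.8, 187.5], [0.0, 0.0, 1.0]] [[0.015, -0.999, 0.029], [-0.996, -0.017, -0.087], [0.087, -0.028, -0.996]] [86.5, 549.6, 956.9]
wrist [[344.9, 0.0, 248.5], [0.0, 344.9, 191.3], [0.0, 0.0, 1.0]] [[0.393, 0.92, -0.002], [0.889, -0.379, 0.258], [0.236, -0.103, -0.966]] [-648.9, -32.9, 378.1]
```

View pics/top0.png

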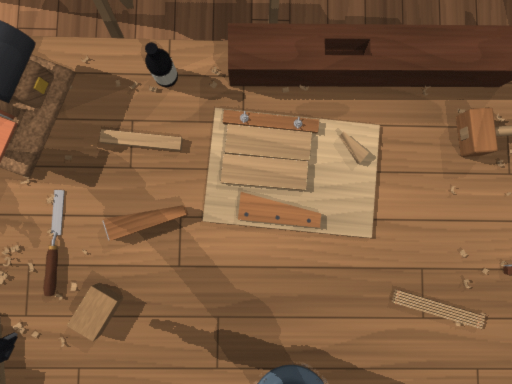

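View pics/side0.png

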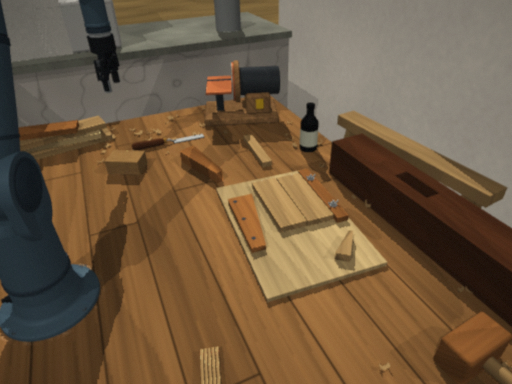

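View pics/wrist0.png

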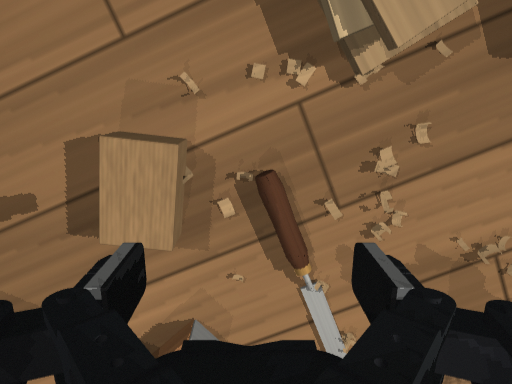

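The top view shows the wedge at about (145,222), with its steel butt on the left and thin end on the right. The jig is centred near (293,172), with jig +y pointing left. The short wedge is at (353,147) and the lath at (141,140). Next I'll zoom in to measure.

```bash
python3 - <<'E'
import cv2
a=cv2.imread("pics/top0.png")
cv2.imwrite("pics/c1.png",cv2.resize(a[190:255,90:200],None,fx=7,fy=7,interpolation=cv2.INTER_CUBIC))
cv2.imwrite("pics/c2.png",cv2.resize(a[100:245,195:390],None,fx=4,fy=4,interpolation=cv2.INTER_CUBIC))
b=cv2.imread("pics/side0.png")
cv2.imwrite("pics/c3.png",cv2.resize(b[135:310,170:395],None,fx=3.5,fy=3.5,interpolation=cv2.INTER_CUBIC)[:600])
E
```

```text
(no output)
```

View pics/c1.png

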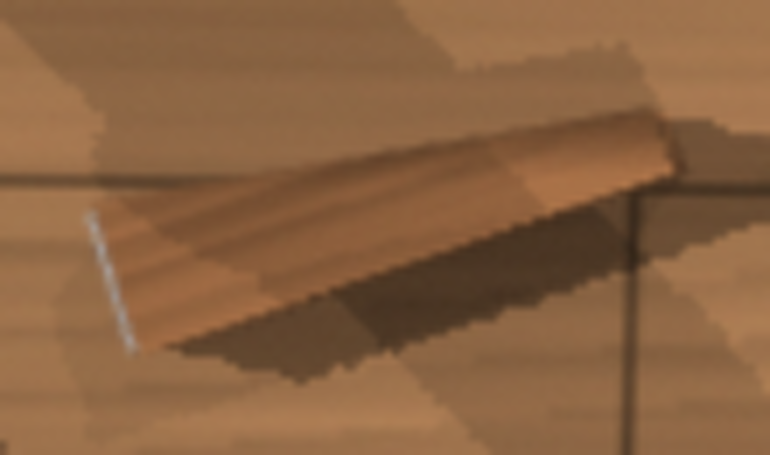

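View pics/c2.png

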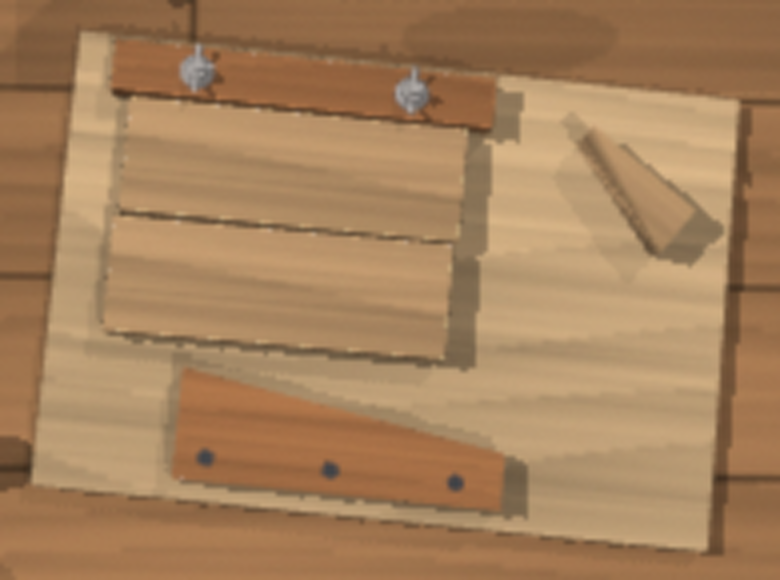

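View pics/c3.png

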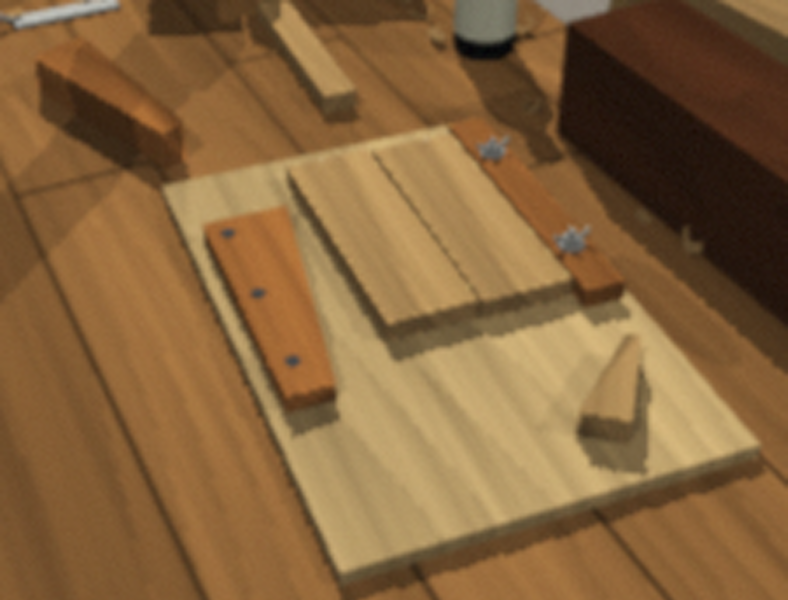

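```bash
cat > h.py <<'E'
import numpy as np, cv2
from scipy.optimize import least_squares
def proj(d,P):
    c=np.asarray(P,float)@np.array(d["R"]).T+np.array(d["t"]); q=c@np.array(d["camera_matrix"]).T
    return q[:,:2]/q[:,2:]
def crop(U,s,o): return (np.asarray(U,float)+.5)/s-.5+np.array(o)
def place(p,P,z0=0):
    c,s=np.cos(p[2]),np.sin(p[2]); P=np.asarray(P,float)
    return np.c_[p[0]+c*P[:,0]-s*P[:,1],p[1]+s*P[:,0]+c*P[:,1],P[:,2]+z0]
def fit(views,x0,z0=0):
    f=lambda p:np.concatenate([(proj(d,place(p,P,z0))-px).ravel() for d,P,px in views])
    r=least_squares(f,x0,loss='soft_l1'); return r.x,f(r.x).reshape(-1,2)
def ray(d,px,z):
    R=np.array(d["R"]);C=-R.T@np.array(d["t"]);K=np.array(d["camera_matrix"])
    px=np.atleast_2d(px); v=np.c_[px,np.ones(len(px))]@np.linalg.inv(K).T@R
    return C+v*((z-C[2])/v[:,2])[:,None]
def inv(p,W):
    c,s=np.cos(p[2]),np.sin(p[2]); W=np.asarray(W)[:,:2]-p[:2]
    return np.c_[c*W[:,0]+s*W[:,1],-s*W[:,0]+c*W[:,1]]
E
cat > m1.py <<'E'
from h import *
from cell import viewer
T=viewer.get_image("top");S=viewer.get_image("side")
JP=[[150,220,12],[150,-220,12],[-150,-220,12],[-150,220,12],[-100.7,-80,30],[-65.7,130,30],[-137,-80,30],[-137,130,30]]
jt=crop([[80,32],[740,100],[708,552],[32,486],[503,456],[182,368],[500,514],[173,478]],4,(195,100))
js=crop([[447,125],[760,447],[340,570],[165,187],[334,393],[290,207],[285,402],[205,227]],3.5,(170,135))
WP=[[-100,33.3,40],[-100,-24,40],[100,0,40],[100,-24,40]]
wt=crop([[90,213],[133,350],[655,108],[672,183]],7,(90,190))
for nm,v in (("both",[(T,JP,jt),(S,JP,js)]),("top",[(T,JP,jt)]),("side",[(S,JP,js)])):
    p,r=fit(v,[560,80,0.]);print("jig",nm,p[:2].round(1),np.degrees(p[2]).round(2));print(r.round(1).tolist())
p,r=fit([(T,JP,jt)],[560,80,0.])
w,r=fit([(T,WP,wt)],[480,300,-1.8]);print("wedge",w[:2].round(1),np.degrees(w[2]).round(2),r.round(1).tolist())
print(proj(S,place(w,WP)).round(1).tolist(), ((proj(S,place(w,WP))-[170,135]+.5)*3.5).round().tolist())
bt=crop([[128,97],[468,130],[460,241],[120,211],[455,243],[444,358],[105,330],[112,216]],4,(195,100))
print("boards in jig (b_a 4 corners, b_b 4)",inv(p,ray(T,bt,30)).round(1).tolist())
st=crop([[112,93],[490,130]],4,(195,100)); print("stop face",inv(p,ray(T,st,30)).round(1).tolist())
sw=crop([[565,115],[588,130],[655,255],[720,230]],4,(195,100));print("short",inv(p,ray(T,sw,20)).round(1).tolist())
print("cam top",(-np.array(T["R"]).T@T["t"]).round(0))
E
python3 m1.py
```

```text
jig both [5.906e+02 2.000e-01] -4.85
[[0.7, 0.1], [0.3, 0.6], [0.2, 0.5], [-0.0, 0.1], [0.9, 0.0], [0.6, 0.1], [0.5, -0.2], [-0.0, 0.5], [8.5, -2.4], [0.3, -1.3], [0.0, 0.3], [-1.0, -0.9], [0.5, -3.9], [-1.0, -1.1], [0.2, -2.7], [-0.6, -1.5]]
jig top [591.2   1.4] -4.76
[[0.2, 0.0], [-0.2, 0.2], [-0.1, 0.1], [-0.4, 0.0], [0.6, -0.2], [0.2, -0.1], [0.1, -0.5], [-0.4, 0.4]]
jig side [588.1  -4.7] -4.89
[[8.6, -1.5], [0.9, 0.5], [-0.1, 2.4], [-1.2, 0.1], [0.4, -2.3], [-1.1, 0.0], [0.1, -1.1], [-0.8, -0.3]]
wedge [464.3 372.8] -70.42 [[-0.6, -1.1], [0.0, 1.3], [0.0, 0.7], [0.5, -0.9]]
[[192.6, 144.0], [178.8, 149.9], [221.7, 169.1], [215.7, 172.0]] [[81.0, 33.0], [32.0, 54.0], [183.0, 121.0], [162.0, 131.0]]
boards in jig (b_a 4 corners, b_b 4) [[105.3, 183.0], [106.8, -38.4], [33.7, -39.4], [30.7, 180.4], [32.1, -36.3], [-42.8, -35.6], [-46.6, 181.8], [26.9, 185.1]]
stop face [[106.9, 193.6], [108.3, -52.6]]
short [[126.0, -102.8], [117.6, -118.7], [39.4, -169.1], [60.3, -210.6]]
cam top [463. 123. 998.]
```

```bash
cat > go.py <<'E'
import sys,numpy as np
from scipy.spatial.transform import Rotation as Ro
from cell import status
def go(x,y,z,phi,dirn=None):
    s=status.get_state();R=np.array(s["tool_rot"]);p=np.array(s["eef_pos"])
    f=np.radians(phi);c,sn=np.cos(f),np.sin(f)
    Rt=np.array([[0,c,sn],[0,sn,-c],[-1,0,0]])
    cur=np.degrees(np.arctan2(R[1,1],R[0,1]))
    print("t",round(s["t"],2),"p",p.round(1),"phi",cur.round(2),"q",np.round(s["joint_pos"],1),"F",np.round(s["force"],1),"w",round(s["width"],1))
    print("shift m",(R.T@(np.array([x,y,z])-p)/1000).round(4),"rotvec",np.degrees(Ro.from_matrix(R.T@Rt).as_rotvec()).round(2), "dist",np.linalg.norm(np.array([x,y,z])-p).round(1))
if __name__=="__main__": go(*map(float,sys.argv[1:5]))
E
python3 go.py 457 388 200 190.1; python3 go.py 390 450 220 107
```

```text
t 0.25 p [254.6 597.6 230.6] phi 66.93 q [-72.5  22.    2.5  91.6  -1.   66.5  -2.9] F [ 0.8  0.4 -0.9] w 85.2
shift m [ 0.0307 -0.1135  0.2683] rotvec [-1.2317e+02 -8.0000e-02  5.0000e-02] dist 293.0
t 0.25 p [254.6 597.6 230.6] phi 66.93 q [-72.5  22.    2.5  91.6  -1.   66.5  -2.9] F [ 0.8  0.4 -0.9] w 85.2
shift m [ 0.0107 -0.0827  0.1824] rotvec [-4.007e+01 -2.000e-02  7.000e-02] dist 200.6
```

Emit:
carry_out --plan "-1 0.002 -0.0165 0.0365 -8 0 0; -1 0.004 -0.033 0.073 -16 0 0; -1 0.006 -0.05 0.11 -24 0 0; -1 0.008 -0.066 0.146 -32 0 0; -1 0.011 -0.083 0.182 -40 0 0"

```text
t: 0.75
eef_pos: [390.7, 449.0, 220.3]
tool_rot: [[0.0, -0.297, 0.955], [0.0, 0.955, 0.297], [-1.0, 0.0, 0.0]]
force: [0.6, 1.3, 0.1]
width: 85.1
```

```bash
python3 go.py 457 388 200 147;python3 go.py 457 388 200 190.1
```

```text
t 0.75 p [390.7 449.  220.3] phi 107.26 q [-53.8  16.6   1.  100.   -0.3  63.3  54.6] F [0.6 1.3 0.1] w 85.1
shift m [ 0.0203 -0.078   0.0452] rotvec [-3.974e+01  3.000e-02 -0.000e+00] dist 92.4
t 0.75 p [390.7 449.  220.3] phi 107.26 q [-53.8  16.6   1.  100.   -0.3  63.3  54.6] F [0.6 1.3 0.1] w 85.1
shift m [ 0.0203 -0.078   0.0452] rotvec [-8.284e+01  3.000e-02  1.000e-02] dist 92.4
```

Emit:
carry_out --plan "-1 0.004 -0.0156 0.009 -8 0 0; -1 0.008 -0.0312 0.018 -16 0 0; -1 0.012 -0.0468 0.027 -24 0 0; -1 0.016 -0.0624 0.036 -32 0 0; -1 0.0203 -0.078 0.0452 -40 0 0"

```text
t: 1.25
eef_pos: [456.1, 388.2, 199.8]
tool_rot: [[-0.0, -0.841, 0.541], [-0.0, 0.541, 0.841], [-1.0, 0.0, -0.0]]
force: [0.1, -0.2, 0.7]
width: 85.4
```

```bash
python3 go.py 457 388 200 190.1
```

```text
t 1.25 p [456.1 388.2 199.8] phi 147.25 q [-42.6  18.3  -2.1 100.5   0.8  61.3 102.3] F [ 0.1 -0.2  0.7] w 85.4
shift m [-0.0002 -0.0009  0.0003] rotvec [-4.285e+01 -1.000e-02 -0.000e+00] dist 0.9
```

Emit:
carry_out --plan "-1 0 0 0 -8.5 0 0; -1 0 0 0 -17 0 0; -1 0 0 0 -25.5 0 0; -1 0 0 0 -34 0 0; -1 0 -0.001 0 -42.5 0 0"

```text
t: 1.75
eef_pos: [456.3, 388.3, 199.8]
tool_rot: [[-0.0, -0.985, -0.17], [-0.0, -0.17, 0.985], [-1.0, 0.0, -0.0]]
force: [-0.2, -0.5, 0.3]
width: 85.3
```

```bash
python3 go.py 457 388 200 190.1; python3 - <<'E'
from cell import viewer
import cv2,pickle
d={n:viewer.get_image(n) for n in("wrist","top")}
pickle.dump(d,open("d1.pkl","wb"))
for n in d: cv2.imwrite(f"pics/{n}1.png",d[n]["color"][:,:,::-1])
E
```

```text
t 1.75 p [456.3 388.3 199.8] phi -170.22 q [-37.2  18.6  -8.6 100.2   3.1  61.5 143. ] F [-0.2 -0.5  0.3] w 85.3
shift m [-0.0002 -0.0007 -0.0004] rotvec [-0.32 -0.01 -0.02] dist 0.8
```

View pics/wrist1.png

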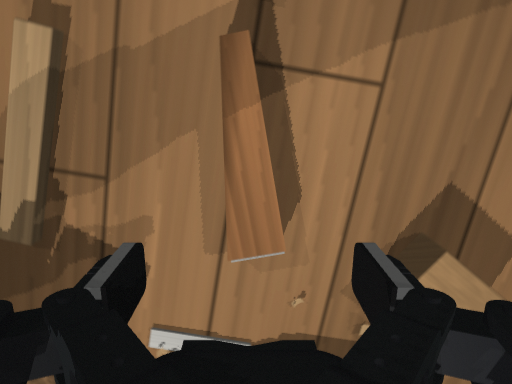

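```bash
python3 - <<'E'
import cv2
a=cv2.imread("pics/wrist1.png")
cv2.imwrite("pics/c4.png",cv2.resize(a[20:280,200:310],None,fx=2.3*2,fy=2.3,interpolation=cv2.INTER_CUBIC))
E
cat > m2.py <<'E'
from h import *
import pickle
d=pickle.load(open("d1.pkl","rb"));W=d["wrist"];T=d["top"]
WP=[[-100,33.3,40],[-100,-24,40],[100,0,40],[100,-24,40]]
ww=np.array([[231,262],[284,252],[220,36],[248,31.]])
wt=crop([[90,213],[133,350],[655,108],[672,183]],7,(90,190))
for v in ([(W,WP,ww)],[(T,WP,wt)],[(W,WP,ww),(T,WP,wt)]):
    w,r=fit(v,[464,372,-1.23]);print("wedge",w[:2].round(1),np.degrees(w[2]).round(2),r.round(1).tolist())
    print("grasp",place(w,[[-17,-2,0]]).round(1))
E
python3 m2.py
```

```text
wedge [463.4 373. ] -69.25 [[-1.4, 1.8], [4.5, 1.4], [-0.7, -0.3], [0.4, -1.5]]
grasp [[455.5 388.2   0. ]]
wedge [464.3 372.8] -70.42 [[-0.6, -1.1], [0.0, 1.3], [0.0, 0.7], [0.5, -0.9]]
grasp [[456.7 388.1   0. ]]
wedge [464.  373.1] -69.66 [[-2.7, 1.7], [3.1, 1.7], [-0.6, -0.5], [0.6, -1.5], [-0.8, -0.5], [0.2, 1.9], [-0.3, 0.3], [0.4, -1.3]]
grasp [[456.3 388.3   0. ]]
```

View pics/c4.png

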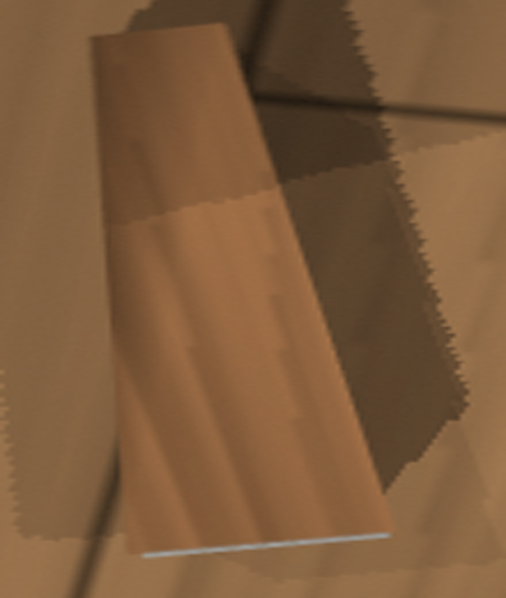

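Emit:
carry_out --plan "-1 0.04 0 0 -1 0 0; -1 0.085 0 0 -1 0 0; -1 0.13 0 0 -1 0 0; -1 0.165 0 0 -1 0 0; -1 0.193 0 0 -1 0 0"

```text
t: 2.35
eef_pos: [455.4, 387.2, 4.3]
tool_rot: [[-0.002, -0.984, -0.177], [-0.002, -0.177, 0.984], [-1.0, 0.002, -0.002]]
force: [0.3, 0.5, -0.5]
width: 85.4
```

Emit:
carry_out --plan "1 0 0 0 0 0 0; 1 0 0 0 0 0 0; 1 0 0 0 0 0 0; 1 0 0 0 0 0 0; 1 0 0 0 0 0 0"

```text
t: 2.85
eef_pos: [458.2, 389.8, 9.4]
tool_rot: [[0.004, -0.984, -0.18], [0.003, -0.18, 0.984], [-1.0, -0.004, 0.003]]
force: [0.9, -0.6, 4.4]
width: 43.8
```

```bash
python3 go.py 457 388 200 190.1; python3 - <<'E'
from cell import viewer
import cv2,pickle
d={n:viewer.get_image(n) for n in("wrist",)}
for n in d: cv2.imwrite(f"pics/{n}2.png",d[n]["color"][:,:,::-1])
E
```

```text
t 2.85 p [458.2 389.8   9.4] phi -169.61 q [-38.3  32.9  -7.4 105.9   6.1  41.3 141.3] F [ 0.9 -0.6  4.4] w 43.8
shift m [-0.1906  0.0007 -0.001 ] rotvec [0.29 0.15 0.24] dist 190.6
```

View pics/wrist2.png

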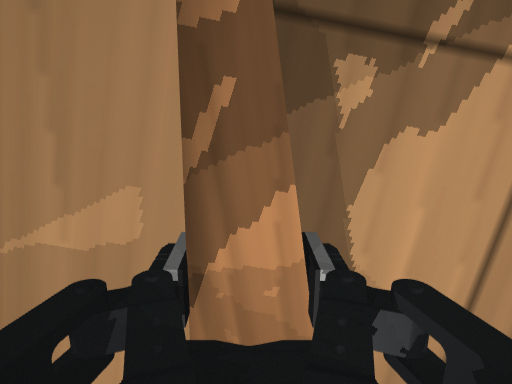

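Emit:
carry_out --plan "1 -0.015 0 0 0 0 0; 1 -0.035 0 0 0 0 0; 1 -0.06 0 0 0 0 0; 1 -0.09 0 0 0 0 0; 1 -0.12 0 0 0 0 0"

```text
t: 3.4
eef_pos: [455.5, 387.4, 128.0]
tool_rot: [[-0.002, -0.984, -0.181], [-0.001, -0.181, 0.984], [-1.0, 0.002, -0.001]]
force: [0.6, 1.4, -1.9]
width: 43.7
```

```bash
python3 go.py 467 290 130 149.5
```

```text
t 3.4 p [455.5 387.4 128. ] phi -169.58 q [-37.4  23.1  -8.5 103.4   4.1  53.9 142.8] F [ 0.6  1.4 -1.9] w 43.7
shift m [-0.0019  0.0063 -0.0979] rotvec [40.92 -0.1  -0.08] dist 98.1
```

Emit:
carry_out --plan "1 0 0.001 -0.015 7 0 0; 1 0 0.002 -0.034 15 0 0; 1 0 0.004 -0.055 23.5 0 0; 1 0 0.005 -0.077 32 0 0; 1 -0.002 0.006 -0.098 40.5 0 0"

```text
t: 3.9
eef_pos: [467.2, 289.3, 129.0]
tool_rot: [[-0.002, -0.862, 0.506], [-0.001, 0.506, 0.862], [-1.0, 0.001, -0.002]]
force: [0.9, 0.3, -2.8]
width: 44.0
```

```bash
python3 go.py 476 190 130 108.5
```

```text
t 3.9 p [467.2 289.3 129. ] phi 149.57 q [-36.4  18.    0.4 110.5  -0.2  51.6 113.7] F [ 0.9  0.3 -2.8] w 44.0
shift m [-0.0009 -0.0579 -0.0811] rotvec [ 4.107e+01 -1.100e-01 -2.000e-02] dist 99.7
```

Emit:
carry_out --plan "1 0 -0.011 -0.016 8 0 0; 1 0 -0.023 -0.032 16 0 0; 1 0 -0.034 -0.048 24.5 0 0; 1 0 -0.046 -0.064 33 0 0; 1 -0.001 -0.058 -0.081 41 0 0"

```text
t: 4.4
eef_pos: [476.9, 190.8, 130.2]
tool_rot: [[-0.001, -0.319, 0.948], [0.0, 0.948, 0.319], [-1.0, 0.001, -0.001]]
force: [0.6, -0.5, -2.6]
width: 43.5
```

```bash
python3 go.py 486 90 130 67.5
```

```text
t 4.4 p [476.9 190.8 130.2] phi 108.61 q [-34.9  14.3   9.5 115.6  -3.1  50.4  84.9] F [ 0.6 -0.5 -2.6] w 43.5
shift m [ 0.0002 -0.0984 -0.0235] rotvec [41.11 -0.08 -0.  ] dist 101.2
```

Emit:
carry_out --plan "1 0 -0.02 -0.005 8 0 0; 1 0 -0.04 -0.009 16 0 0; 1 0 -0.06 -0.014 24.5 0 0; 1 0 -0.079 -0.019 33 0 0; 1 0 -0.098 -0.0235 41 0 0"

```text
t: 4.9
eef_pos: [486.4, 90.6, 130.2]
tool_rot: [[-0.001, 0.381, 0.924], [0.001, 0.924, -0.381], [-1.0, 0.0, -0.001]]
force: [-0.4, 0.3, -2.1]
width: 43.9
```

```bash
python3 go.py 496 -10 130 26.5
```

```text
t 4.9 p [486.4  90.6 130.2] phi 67.59 q [-32.3  12.6  18.8 118.4  -5.3  49.8  57.1] F [-0.4  0.3 -2.1] w 43.9
shift m [ 0.0002 -0.0893  0.0472] rotvec [ 4.109e+01 -8.000e-02  2.000e-02] dist 101.0
```

Emit:
carry_out --plan "1 0 -0.018 0.009 8 0 0; 1 0 -0.036 0.019 16 0 0; 1 0 -0.054 0.028 24.5 0 0; 1 0 -0.072 0.038 33 0 0; 1 0 -0.089 0.047 41 0 0"

```text
t: 5.4
eef_pos: [496.7, -9.4, 130.3]
tool_rot: [[-0.001, 0.894, 0.447], [0.001, 0.447, -0.894], [-1.0, -0.0, -0.001]]
force: [-0.0, -0.3, -2.7]
width: 43.9
```

```bash
python3 go.py 504 -104 130 -14.3
```

```text
t 5.4 p [496.7  -9.4 130.3] phi 26.58 q [-29.   13.4  28.2 118.5  -8.3  49.9  30.6] F [-0.  -0.3 -2.7] w 43.9
shift m [ 0.0002 -0.0358  0.0879] rotvec [ 4.088e+01 -7.000e-02  4.000e-02] dist 94.9
```

Emit:
carry_out --plan "1 0 -0.007 0.018 8 0 0; 1 0 -0.014 0.036 16 0 0; 1 0 -0.022 0.054 24.5 0 0; 1 0 -0.029 0.072 33 0 0; 1 0 -0.036 0.088 41 0 0"

```text
t: 5.9
eef_pos: [504.5, -103.9, 130.2]
tool_rot: [[-0.001, 0.968, -0.249], [0.002, -0.249, -0.968], [-1.0, -0.001, -0.001]]
force: [-0.0, 0.3, -0.8]
width: 44.2
```

```bash
python3 go.py 504 -104 130 -14.3;  python3 - <<'E'
from cell import viewer
import cv2,pickle
d={n:viewer.get_image(n) for n in("wrist","top")}
pickle.dump(d,open("d3.pkl","wb"))
for n in d: cv2.imwrite(f"pics/{n}3.png",d[n]["color"][:,:,::-1])
cv2.imwrite("pics/c5.png",cv2.resize(d["top"]["color"][100:290,195:390,::-1],None,fx=3,fy=3,interpolation=cv2.INTER_CUBIC))
E
```

```text
t 5.9 p [ 504.5 -103.9  130.2] phi -14.42 q [-25.8  16.8  37.6 116.5 -13.3  50.8   4.7] F [-0.   0.3 -0.8] w 44.2
shift m [ 0.0002 -0.0005  0.0002] rotvec [-0.12 -0.08  0.06] dist 0.6
```

View pics/wrist3.png

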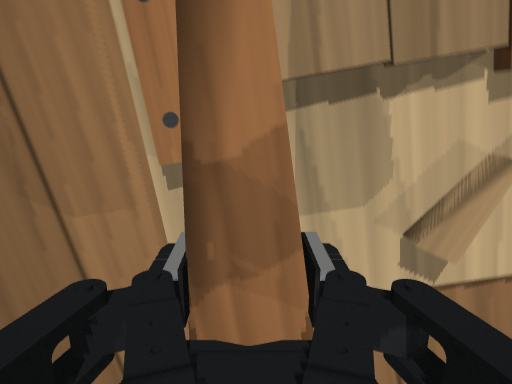

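View pics/c5.png

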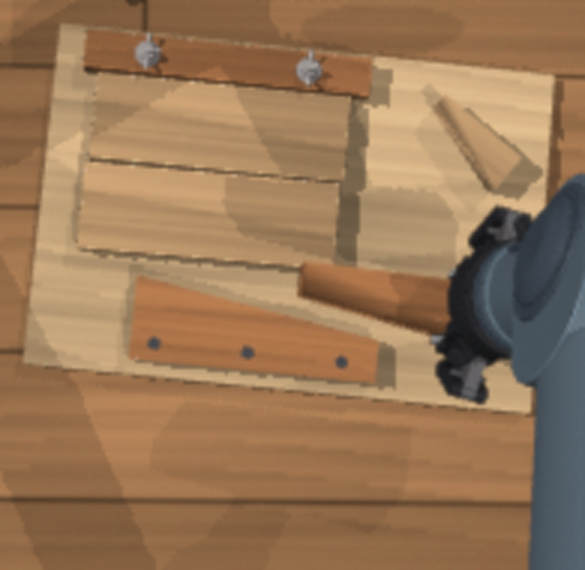

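```bash
python3 - <<'E'
import cv2
a=cv2.imread("pics/top3.png");cv2.imwrite("pics/c6.png",cv2.resize(a[175:220,285:355],None,fx=10,fy=10,interpolation=cv2.INTER_CUBIC))
a=cv2.imread("pics/wrist3.png");cv2.imwrite("pics/c7.png",cv2.resize(a[0:240,160:320],None,fx=5,fy=2.5,interpolation=cv2.INTER_CUBIC))
E
```

```text
(no output)
```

View pics/c6.png

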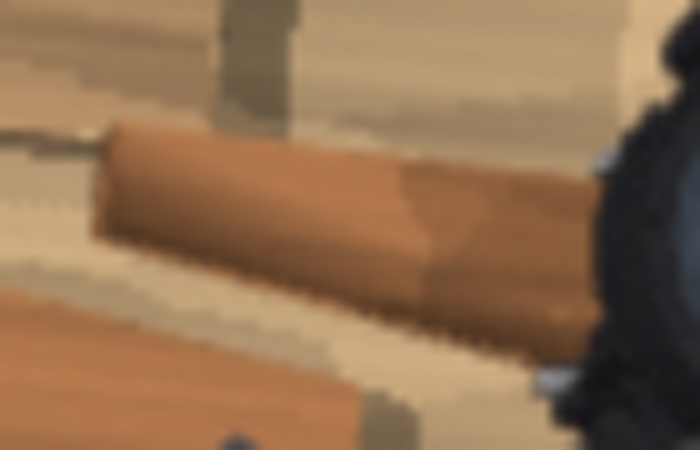

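View pics/c7.png

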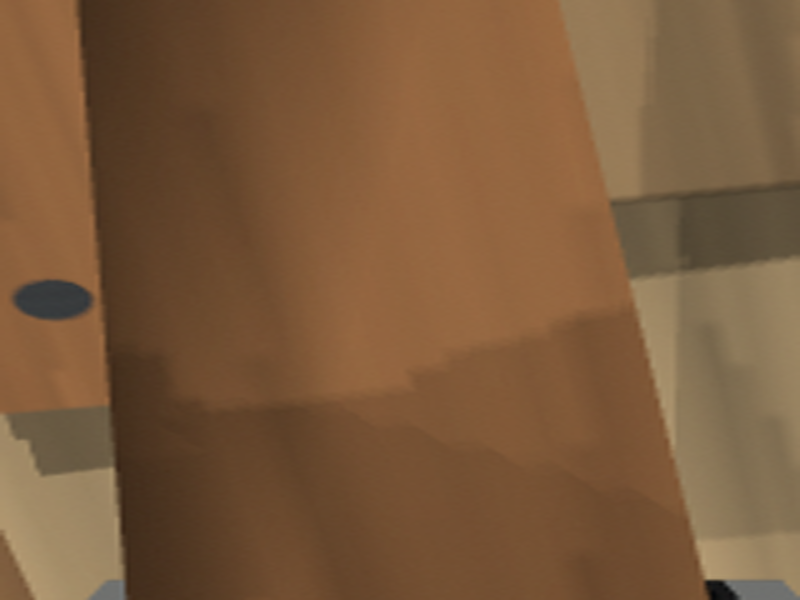

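```bash
cat > m3.py <<'E'
from h import *
import pickle
d=pickle.load(open("d3.pkl","rb"));W=d["wrist"];T=d["top"]
def linres(d,w,z0,P0,P1,px):
    a,b=proj(d,place(w,[P0,P1],z0)); n=np.array([-(b-a)[1],(b-a)[0]]);n/=np.linalg.norm(n)
    return (np.atleast_2d(px)-a)@n
st=[[-60,-24,40],[100,-24,40]]; sl=[[-60,26.6,40],[100,0,40]]
ts=crop([[150,127],[380,153],[580,176]],10,(285,175)); tl=crop([[110,240],[300,296],[500,352]],10,(285,175))
ws=(np.array([[562,0],[628,270],[705,595]])+.5)/[5,2.5]-.5+[160,0]; wl=(np.array([[82,0],[102,270],[126,595]])+.5)/[5,2.5]-.5+[160,0]
te=crop([[118,123]],10,(285,175))
def run(ut,uw,z0):
    def f(w):
        r=[]
        if ut: r+=[linres(T,w,z0,*st,ts),linres(T,w,z0,*sl,tl),(proj(T,place(w,[st[1]],z0))-te).ravel()]
        if uw: r+=[linres(W,w,z0,*st,ws),linres(W,w,z0,*sl,wl)]
        return np.concatenate(r)
    r=least_squares(f,[510,-85,1.48]);w=r.x
    p=np.array([591.2,1.4,np.radians(-4.76)])
    print(ut,uw,z0,w[:2].round(1),np.degrees(w[2]).round(2),"in jig",inv(p,[w[:2]]).round(1),"yaw rel",(np.degrees(w[2]-p[2])-90).round(2),"grasp",place(w,[[-17,-2,0]]).round(1)[0],r.fun.round(1))
for z in(121,): run(1,0,z);run(0,1,z);run(1,1,z)
# wrist-view jig check points: batten wide outer/inner corner, board end
p=np.array([591.2,1.4,np.radians(-4.76)])
print(proj(W,place(p,[[-100.7,-80,30],[-137,-80,30],[-118,-53,30],[107,-37,30],[-45,-36,30]])).round(1))
E
python3 m3.py
```

```text
1 0 121 [504.6 -85.7] 84.28 in jig [[-79.1 -94. ]] yaw rel -0.96 grasp [ 504.9 -102.8    0. ] [ 0.3  0.4  0.4 -0.5 -0.6 -0.4 -0.3  0.3]
0 1 121 [503.  -85.7] 84.17 in jig [[-80.6 -94.1]] yaw rel -1.07 grasp [ 503.3 -102.8    0. ] [ 0.   0.1 -0.2 -0.1  0.   0.1]
1 1 121 [503.1 -85.6] 84.15 in jig [[-80.6 -94. ]] yaw rel -1.09 grasp [ 503.3 -102.7    0. ] [ 0.9  1.   1.1  0.1  0.   0.2 -0.3  0.9 -0.1  0.  -0.3 -0.2 -0.1  0.1]
[[209.2 154.3]
 [159.3 162.8]
 [177.  120.2]
 [509.4  36.1]
 [277.9  76. ]]
```

Emit:
carry_out --plan "1 0.025 0 0 -1 0 0; 1 0.055 0 0 -1 0 0; 1 0.08 0 0 -1 0 0; 1 0.093 0 0 -1 0 0; 1 0.1 0 0 -1 0 0"

```text
t: 6.5
eef_pos: [504.3, -102.1, 28.8]
tool_rot: [[-0.003, 0.975, -0.223], [0.001, -0.223, -0.975], [-1.0, -0.003, -0.001]]
force: [0.0, -0.1, -2.6]
width: 44.0
```

Emit:
carry_out --plan "1 0.002 0 0 0 0 0; 1 0.004 0 0 0 0 0; 1 0.006 0 0 0 0 0"

```text
t: 6.8
eef_pos: [506.5, -103.6, 24.9]
tool_rot: [[0.002, 0.974, -0.226], [0.0, -0.226, -0.974], [-1.0, 0.002, -0.001]]
force: [-0.7, -0.4, -2.9]
width: 43.5
```

Emit:
carry_out --plan "1 0.001 0 0 0 0 0; 1 0.002 0 0 0 0 0; 1 0.003 0 0 0 0 0; 1 0.003 0 0 0 0 0"

```text
t: 7.2
eef_pos: [505.6, -103.6, 21.3]
tool_rot: [[0.0, 0.974, -0.226], [0.0, -0.226, -0.974], [-1.0, 0.0, -0.0]]
force: [-1.2, 0.8, 0.7]
width: 44.1
```

Emit:
carry_out --plan "-0.5 0 0 0 0 0 0; -1 0 0 0 0 0 0; -1 0 0 0 0 0 0; -1 0 0 0 0 0 0; -1 0 0 0 0 0 0"

```text
t: 7.7
eef_pos: [505.4, -103.6, 21.0]
tool_rot: [[0.0, 0.974, -0.226], [-0.0, -0.226, -0.974], [-1.0, 0.0, -0.0]]
force: [0.0, -0.4, 0.6]
width: 85.3
```

Emit:
carry_out --plan "-1 -0.02 0 0 0 0 0; -1 -0.05 0 0 0 0 0; -1 -0.08 0 0 0 0 0; -1 -0.1 0 0 0 0 0"

```text
t: 8.1
eef_pos: [506.1, -103.9, 122.8]
tool_rot: [[0.002, 0.974, -0.227], [-0.0, -0.227, -0.974], [-1.0, 0.002, -0.0]]
force: [0.7, 0.7, -0.5]
width: 85.3
```

```bash
python3 go.py 504 -104 130 -14.3;  python3 - <<'E'
from cell import viewer
import cv2,pickle
d={n:viewer.get_image(n) for n in("wrist","top","side")}
pickle.dump(d,open("d4.pkl","wb"))
for n in d: cv2.imwrite(f"pics/{n}4.png",d[n]["color"][:,:,::-1])
cv2.imwrite("pics/c8.png",cv2.resize(d["top"]["color"][100:245,195:390,::-1],None,fx=4,fy=4,interpolation=cv2.INTER_CUBIC))
E
```

```text
t 8.1 p [ 506.1 -103.9  122.8] phi -13.1 q [-25.7  17.7  37.6 116.7 -14.1  49.8   6.6] F [ 0.7  0.7 -0.5] w 85.3
shift m [-0.0072 -0.002   0.0005] rotvec [ 1.2  -0.02 -0.13] dist 7.5
```

View pics/c8.png

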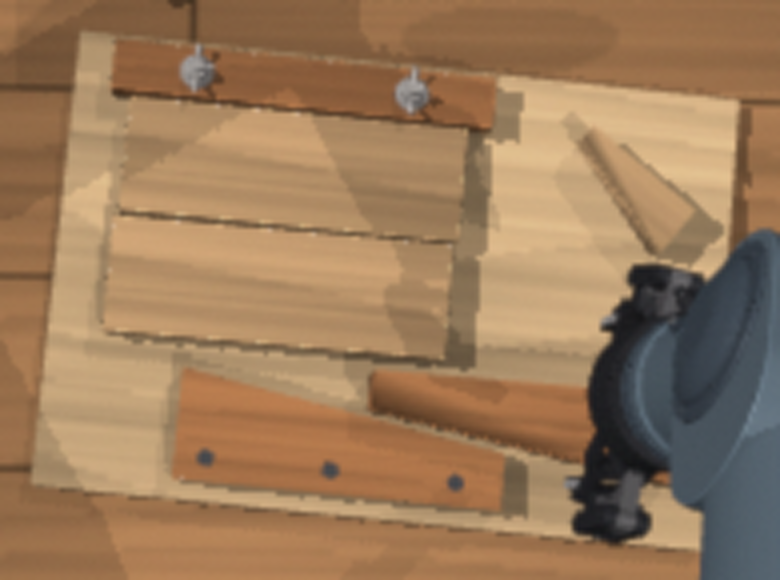

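View pics/wrist4.png

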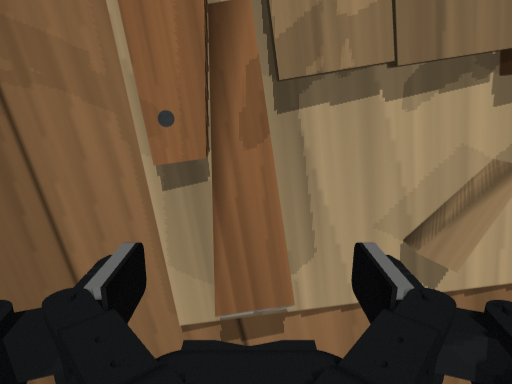

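```bash
cat > m4.py <<'E'
from h import *
import pickle
from m3 import linres
d=pickle.load(open("d4.pkl","rb"));W=d["wrist"];T=d["top"]
p=np.array([591.2,1.4,np.radians(-4.76)])
te=crop([[372,372]],4,(195,100))
ws=[[252,10],[272,150],[293,300]];wl=[[210,10],[213,150],[215,310]]
def f(w): return np.concatenate([linres(W,w,12,[-90,-24,40],[100,-24,40],ws),linres(W,w,12,[-90,31.6,40],[100,0,40],wl),(proj(W,place(w,[[-100,33.3,40],[-100,-24,40]],12))-[[216,316],[294,305]]).ravel()])
r=least_squares(f,[510,-85,1.48]);w=r.x
print(w[:2].round(1),np.degrees(w[2]).round(2),"in jig",inv(p,[w[:2]]).round(1),(np.degrees(w[2]-p[2])-90).round(2),r.fun.round(1))
print("thin corner top pred",proj(T,place(w,[[100,-24,40],[100,0,40]],12)),te)
print("batten pts wrist pred",proj(W,place(p,[[-100.7,-80,30],[-137,-80,30]])).round(1),"seen ~ (208,159),(155,165)")
bb=inv(p,ray(W,[[277,80],[396,66],[503,50]],30)); print("board near corners jig",bb.round(1))
for q in ([-82,-235],[-82,-250]): print("world",place(p,[[*q,0]]).round(1))
E
python3 m4.py | tail -8
```

```text
[287.82673053 201.7194156 ]] [[287.625 192.625]]
batten pts wrist pred [[206.2 155.4]
 [154.5 163. ]] seen ~ (208,159),(155,165)
board near corners jig [[-46.4 -38.1]
 [ 30.6 -40.7]
 [ 98.5 -41. ]]
world [[ 490. -226.    0.]]
world [[ 488.7 -240.9    0. ]]
```

```bash
python3 m4.py | tail -11 | head -4; python3 go.py 489 -241 123 -4.8
```

```text
[277.9  76. ]]
[504.2 -82.4] 85.84 in jig [[-79.7 -90.7]] 0.6 [-1.5 -1.1 -1.1  1.3  1.6  0.4 -1.4  0.6  0.9  0.3]
thin corner top pred [[288.5930498  192.15733017]
 [287.82673053 201.7194156 ]] [[287.625 192.625]]
t 8.25 p [ 506.6 -103.6  122.3] phi -13.07 q [-25.7  17.7  37.5 116.7 -14.2  49.7   6.6] F [-0.1  0.1 -0.3] w 85.3
shift m [-0.0008  0.0139  0.1378] rotvec [-8.27 -0.06 -0.2 ] dist 138.5
```

Emit:
carry_out --plan "-1 0 0.003 0.03 -2 0 0; 0 0 0.006 0.065 -4 0 0; 1 0 0.009 0.1 -6 0 0; 1 0 0.014 0.138 -8.2 0 0; 1 0 0.014 0.138 -8.2 0 0"

```text
t: 8.75
eef_pos: [484.5, -248.2, 120.2]
tool_rot: [[-0.002, 0.996, -0.095], [-0.004, -0.095, -0.995], [-1.0, -0.002, 0.005]]
force: [0.1, 0.0, -0.4]
width: 28.4
```

Emit:
carry_out --plan "1 0.02 0 0 0 0 0; 1 0.045 0 0 0 0 0; 1 0.07 0 0 0 0 0; 1 0.085 0 0 0 0 0; 1 0.094 0 0 0 0 0"

```text
t: 9.25
eef_pos: [486.1, -240.0, 24.6]
tool_rot: [[-0.004, 0.996, -0.085], [0.001, -0.085, -0.996], [-1.0, -0.004, -0.001]]
force: [0.8, -0.6, 0.1]
width: 0.2
```

```bash
python3 go.py 489 -241 28 -4.8;  python3 - <<'E'
from cell import viewer
import cv2,pickle
d={n:viewer.get_image(n) for n in("wrist",)}
for n in d: cv2.imwrite(f"pics/{n}5.png",d[n]["color"][:,:,::-1])
E
```

```text
t 9.25 p [ 486.1 -240.    24.6] phi -4.86 q [ -5.1  30.3  32.3 115.2 -24.1  41.3  37.3] F [ 0.8 -0.6  0.1] w 0.2
shift m [-0.0034  0.003   0.0008] rotvec [-0.06 -0.06  0.24] dist 4.6
```

View pics/wrist5.png

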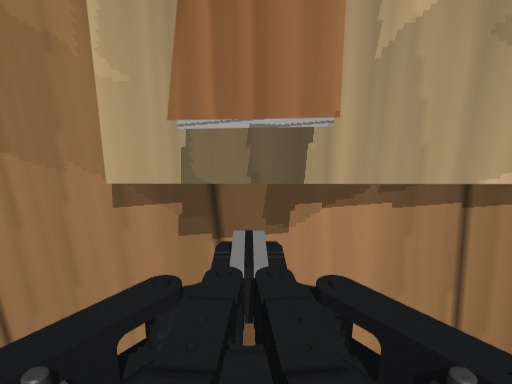

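Emit:
carry_out --plan "1 -0.003 0.003 -0.006 0 0 0; 1 -0.003 0.003 -0.014 0 0 0; 1 -0.003 0.003 -0.022 0 0 0; 1 -0.003 0.003 -0.029 0 0 0; 1 -0.003 0.003 -0.035 0 0 0"

```text
t: 9.8
eef_pos: [494.2, -205.3, 30.5]
tool_rot: [[0.001, 0.996, -0.084], [0.0, -0.084, -0.996], [-1.0, 0.001, -0.0]]
force: [-0.4, 0.0, 0.3]
width: 0.0
```

Emit:
carry_out --plan "1 0 0 -0.003 0 0 0; 1 0 0 -0.006 0 0 0; 1 0 0 -0.009 0 0 0; 1 0 0 -0.012 0 0 0; 1 0 0 -0.015 0 0 0"

```text
t: 10.3
eef_pos: [494.8, -192.2, 30.0]
tool_rot: [[0.0, 0.996, -0.086], [-0.001, -0.086, -0.996], [-1.0, 0.0, 0.001]]
force: [0.3, -1.2, 0.2]
width: 0.1
```

Emit:
carry_out --plan "1 0 0 -0.003 0 0 0; 1 0 0 -0.006 0 0 0; 1 0 0 -0.009 0 0 0; 1 0 0 -0.012 0 0 0; 1 0 0 -0.015 0 0 0"

```text
t: 10.8
eef_pos: [496.3, -176.5, 30.0]
tool_rot: [[0.0, 0.996, -0.085], [-0.0, -0.085, -0.996], [-1.0, 0.0, 0.0]]
force: [-0.3, -0.9, 0.9]
width: -0.3
```

Emit:
carry_out --plan "1 0 0 -0.003 0 0 0; 1 0 0 -0.006 0 0 0; 1 0 0 -0.009 0 0 0; 1 0 0 -0.012 0 0 0; 1 0 0 -0.015 0 0 0"

```text
t: 11.3
eef_pos: [497.6, -161.4, 30.0]
tool_rot: [[-0.0, 0.996, -0.085], [-0.0, -0.085, -0.996], [-1.0, -0.0, 0.0]]
force: [-0.1, -1.1, -0.2]
width: -0.2
```

Emit:
carry_out --plan "1 0 0 -0.003 0 0 0; 1 0 0 -0.006 0 0 0; 1 0 0 -0.009 0 0 0; 1 0 0 -0.012 0 0 0; 1 0 0 -0.015 0 0 0"

```text
t: 11.8
eef_pos: [498.8, -146.5, 30.0]
tool_rot: [[-0.0, 0.996, -0.085], [-0.0, -0.085, -0.996], [-1.0, -0.0, 0.0]]
force: [-0.4, -1.4, -0.4]
width: -0.1
```

```bash
cat > look.py <<'E'
import sys
from cell import viewer
import cv2,pickle
k=sys.argv[1]
d={n:viewer.get_image(n) for n in("wrist","top")}
pickle.dump(d,open(f"d{k}.pkl","wb"))
for n in d: cv2.imwrite(f"pics/{n}{k}.png",d[n]["color"][:,:,::-1])
cv2.imwrite(f"pics/z{k}.png",cv2.resize(d["top"]["color"][100:245,195:390,::-1],None,fx=4,fy=4,interpolation=cv2.INTER_CUBIC))
E
python3 look.py 6
```

```text
(no output)
```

View pics/z6.png

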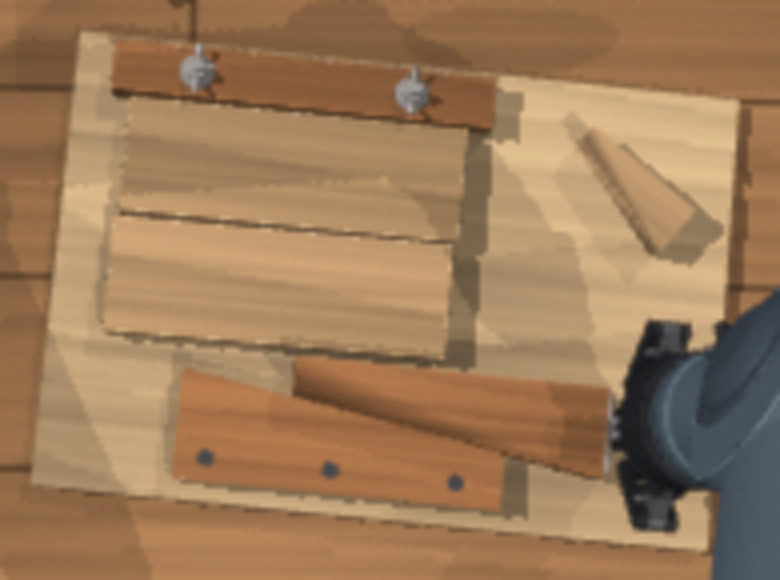

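View pics/wrist6.png

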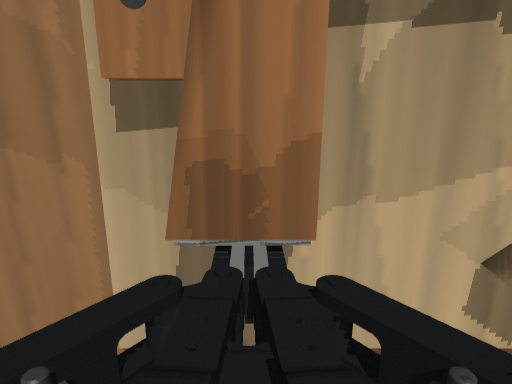

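Emit:
carry_out --plan "1 0 0.0005 -0.003 0 0 0; 1 0 0.001 -0.006 0 0 0; 1 0 0.0015 -0.009 0 0 0; 1 0 0.002 -0.012 0 0 0; 1 0 0.0025 -0.015 0 0 0"

```text
t: 12.4
eef_pos: [502.6, -131.7, 29.9]
tool_rot: [[-0.0, 0.996, -0.085], [0.0, -0.085, -0.996], [-1.0, -0.0, -0.0]]
force: [0.8, -2.0, -0.6]
width: -0.2
```

Emit:
carry_out --plan "1 0 0.0005 -0.002 0 0 0; 1 0 0.001 -0.004 0 0 0; 1 0 0.001 -0.006 0 0 0; 1 0 0.0015 -0.008 0 0 0; 1 0 0.002 -0.01 0 0 0"

```text
t: 12.9
eef_pos: [505.4, -122.1, 30.0]
tool_rot: [[-0.0, 0.996, -0.085], [0.0, -0.085, -0.996], [-1.0, -0.0, -0.0]]
force: [-0.6, -0.5, -0.1]
width: -0.1
```

Emit:
carry_out --plan "1 0 0.0005 -0.002 0 0 0; 1 0 0.001 -0.004 0 0 0; 1 0 0.001 -0.006 0 0 0; 1 0 0.0015 -0.008 0 0 0; 1 0 0.002 -0.01 0 0 0"

```text
t: 13.4
eef_pos: [508.3, -112.3, 30.0]
tool_rot: [[-0.0, 0.996, -0.085], [0.0, -0.085, -0.996], [-1.0, -0.0, -0.0]]
force: [-1.2, -0.9, -0.6]
width: 0.0
```

Emit:
carry_out --plan "1 0 0 -0.002 0 0 0; 1 0 0.0005 -0.003 0 0 0; 1 0 0.0005 -0.005 0 0 0; 1 0 0.001 -0.006 0 0 0; 1 0 0.001 -0.008 0 0 0"

```text
t: 13.9
eef_pos: [510.0, -104.6, 30.0]
tool_rot: [[0.0, 0.996, -0.085], [-0.0, -0.085, -0.996], [-1.0, 0.0, 0.0]]
force: [-0.2, -1.1, 0.6]
width: -0.2
```

```bash
python3 look.py 7
```

```text
(no output)
```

View pics/z7.png

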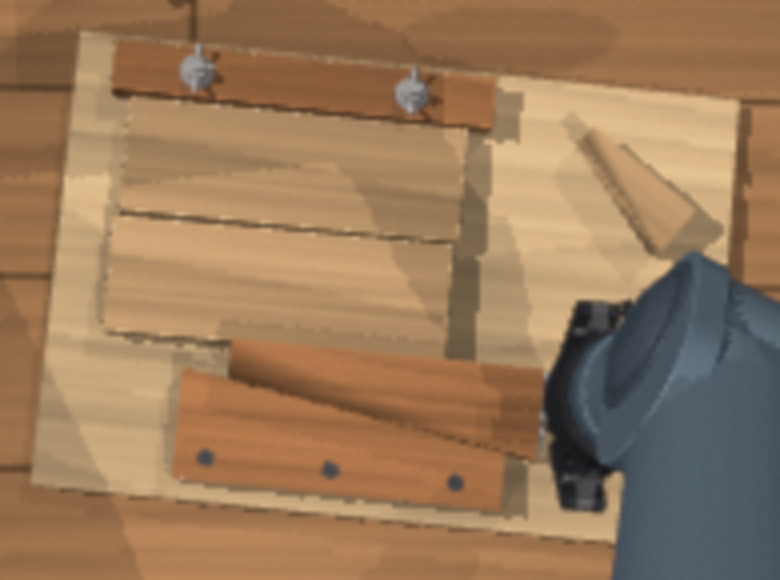

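Emit:
carry_out --plan "1 0 0 -0.0015 0 0 0; 1 0 0.0005 -0.003 0 0 0; 1 0 0.0005 -0.0045 0 0 0; 1 0 0.001 -0.006 0 0 0; 1 0 0.001 -0.0075 0 0 0"

```text
t: 14.5
eef_pos: [511.6, -97.2, 30.0]
tool_rot: [[0.0, 0.996, -0.085], [-0.0, -0.085, -0.996], [-1.0, 0.0, 0.0]]
force: [-0.5, -2.5, -0.4]
width: 0.1
```

Emit:
carry_out --plan "1 0 0 -0.0015 0 0 0; 1 0 0.0005 -0.003 0 0 0; 1 0 0.0005 -0.0045 0 0 0; 1 0 0.001 -0.006 0 0 0; 1 0 0.001 -0.0075 0 0 0"

```text
t: 15.0
eef_pos: [513.3, -89.9, 30.0]
tool_rot: [[0.0, 0.996, -0.085], [-0.0, -0.085, -0.996], [-1.0, 0.0, 0.0]]
force: [0.2, -2.3, 0.7]
width: 0.1
```

Emit:
carry_out --plan "1 0 0 -0.001 0 0 0; 1 0 0.0005 -0.002 0 0 0; 1 0 0.0005 -0.003 0 0 0; 1 0 0.0005 -0.004 0 0 0; 1 0 0.001 -0.005 0 0 0"

```text
t: 15.5
eef_pos: [514.5, -85.3, 30.0]
tool_rot: [[-0.0, 0.996, -0.085], [-0.0, -0.085, -0.996], [-1.0, -0.0, 0.001]]
force: [-0.4, -3.4, 1.3]
width: -0.1
```

Emit:
carry_out --plan "1 0 0 -0.001 0 0 0; 1 0 0.0005 -0.002 0 0 0; 1 0 0.0005 -0.003 0 0 0; 1 0 0.0005 -0.004 0 0 0; 1 0 0.001 -0.005 0 0 0"

```text
t: 16.0
eef_pos: [515.9, -79.9, 30.0]
tool_rot: [[-0.0, 0.996, -0.085], [0.0, -0.085, -0.996], [-1.0, -0.0, -0.0]]
force: [-1.6, -3.7, 1.2]
width: -0.0
```

Emit:
carry_out --plan "1 0 0 -0.001 0 0 0; 1 0 0.0005 -0.002 0 0 0; 1 0 0.0005 -0.003 0 0 0; 1 0 0.0005 -0.004 0 0 0"

```text
t: 16.4
eef_pos: [516.9, -75.9, 29.9]
tool_rot: [[0.0, 0.996, -0.085], [-0.0, -0.085, -0.996], [-1.0, 0.0, 0.0]]
force: [-0.2, -2.9, 0.1]
width: 0.2
```

```bash
python3 look.py 8
```

```text
(no output)
```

View pics/z8.png

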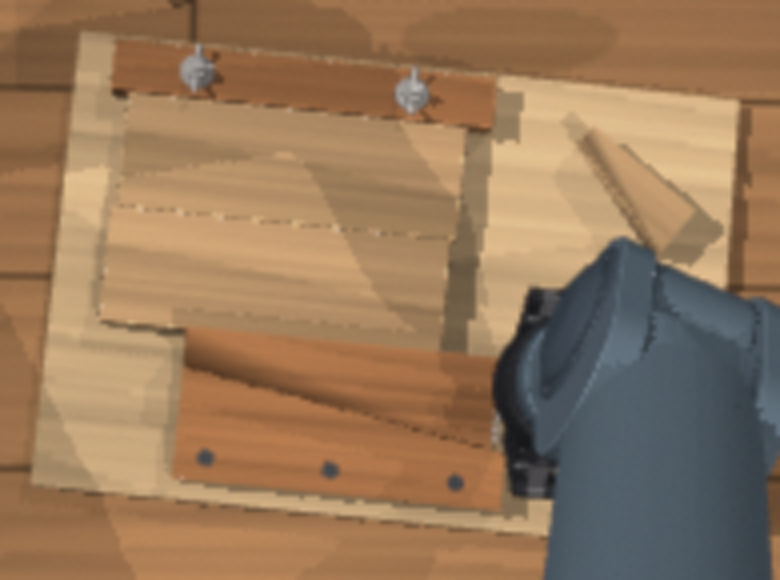

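Emit:
carry_out --plan "1 0 0 -0.001 0 0 0; 1 0 0.0005 -0.002 0 0 0; 1 0 0.0005 -0.003 0 0 0"

```text
t: 16.8
eef_pos: [517.7, -73.0, 29.9]
tool_rot: [[0.0, 0.996, -0.085], [-0.0, -0.085, -0.996], [-1.0, 0.0, 0.0]]
force: [0.7, -3.8, -0.1]
width: 0.1
```

Emit:
carry_out --plan "1 0 0 -0.001 0 0 0; 1 0 0.0005 -0.002 0 0 0; 1 0 0.0005 -0.003 0 0 0"

```text
t: 17.1
eef_pos: [517.9, -72.2, 30.0]
tool_rot: [[-0.0, 0.996, -0.086], [-0.003, -0.086, -0.996], [-1.0, -0.0, 0.003]]
force: [-0.9, -8.5, -0.6]
width: 0.0
```

Emit:
carry_out --plan "1 0 0 -0.0005 0 0 0; 1 0 0 -0.0005 0 0 0"

```text
t: 17.3
eef_pos: [517.9, -72.2, 30.0]
tool_rot: [[-0.0, 0.996, -0.087], [-0.003, -0.087, -0.996], [-1.0, -0.0, 0.003]]
force: [-0.1, -7.7, 0.2]
width: -0.1
```

Emit:
carry_out --plan "1 0 0 -0.0005 0 0 0; 1 0 0 -0.001 0 0 0; 1 0 0 -0.001 0 0 0"

```text
t: 17.6
eef_pos: [517.8, -72.2, 30.0]
tool_rot: [[-0.0, 0.996, -0.087], [-0.004, -0.087, -0.996], [-1.0, 0.0, 0.004]]
force: [-0.5, -8.7, -0.8]
width: -0.1
```

Emit:
carry_out --plan "1 0 0 -0.001 0 0 0; 1 0 0 -0.002 0 0 0; 1 0 0 -0.002 0 0 0"

```text
t: 17.9
eef_pos: [517.8, -72.1, 30.0]
tool_rot: [[0.0, 0.996, -0.088], [-0.006, -0.088, -0.996], [-1.0, 0.001, 0.006]]
force: [-1.0, -11.5, -0.4]
width: -0.4
```

Emit:
carry_out --plan "1 0 0 -0.001 0 0 0; 1 0 0 -0.002 0 0 0; 1 0 0 -0.002 0 0 0"

```text
t: 18.2
eef_pos: [517.8, -72.2, 30.1]
tool_rot: [[0.0, 0.996, -0.09], [-0.009, -0.09, -0.996], [-1.0, 0.001, 0.009]]
force: [-1.4, -14.1, -1.7]
width: -0.3
```

Emit:
carry_out --plan "1 0 0 -0.001 0 0 0; 1 0 0 -0.0015 0 0 0; 1 0 0 -0.0015 0 0 0"

```text
t: 18.5
eef_pos: [517.8, -72.1, 30.1]
tool_rot: [[0.001, 0.996, -0.091], [-0.01, -0.091, -0.996], [-1.0, 0.002, 0.01]]
force: [-0.9, -15.9, -0.7]
width: 0.3
```

```bash
python3 go.py 489 -241 28 -4.8;python3 look.py 9
```

```text
t 18.5 p [517.8 -72.1  30.1] phi -5.2 q [-24.7  27.8  32.6 118.1 -22.1  40.   16.8] F [ -0.9 -15.9  -0.7] w 0.3
shift m [ 0.0038 -0.0134  0.1708] rotvec [-0.4   0.58 -0.09] dist 171.3
```

View pics/z9.png

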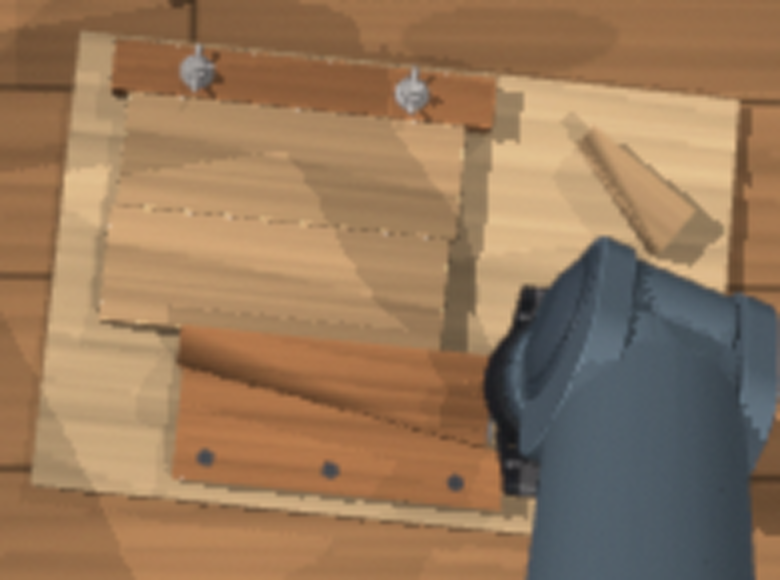

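View pics/wrist9.png

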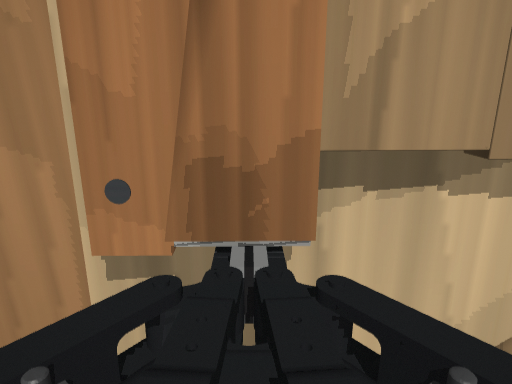

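The joints look shut, and the wedge didn't move while the push rose from 8 to 16 N. I'll back off and then push a second time.

Emit:
carry_out --plan "1 0 0 0.004 0 0 0; 1 0 0 0.009 0 0 0; 1 0 0 0.014 0 0 0; 1 0 0 0.018 0 0 0; 1 0 0 0.018 0 0 0"

```text
t: 19.1
eef_pos: [517.6, -80.4, 30.0]
tool_rot: [[0.0, 0.996, -0.084], [0.001, -0.084, -0.996], [-1.0, -0.0, -0.001]]
force: [-0.1, 0.6, -0.3]
width: 0.3
```

Emit:
carry_out --plan "1 0 0 -0.003 0 0 0; 1 0 0 -0.006 0 0 0; 1 0 0 -0.008 0 0 0; 1 0 0 -0.01 0 0 0; 1 0 0 -0.01 0 0 0"

```text
t: 19.6
eef_pos: [518.2, -72.2, 30.0]
tool_rot: [[0.0, 0.996, -0.086], [-0.002, -0.086, -0.996], [-1.0, 0.0, 0.002]]
force: [0.2, -3.3, -2.0]
width: 0.1
```

Emit:
carry_out --plan "1 0 0 -0.002 0 0 0; 1 0 0 -0.004 0 0 0; 1 0 0 -0.006 0 0 0; 1 0 0 -0.006 0 0 0"

```text
t: 20.0
eef_pos: [518.2, -72.2, 30.1]
tool_rot: [[0.001, 0.996, -0.09], [-0.008, -0.089, -0.996], [-1.0, 0.002, 0.008]]
force: [-0.9, -11.4, -1.2]
width: -0.2
```

Emit:
carry_out --plan "1 0 0 -0.0015 0 0 0; 1 0 0 -0.003 0 0 0; 1 0 0 -0.0045 0 0 0; 1 0 0 -0.0045 0 0 0"

```text
t: 20.4
eef_pos: [518.2, -72.1, 30.1]
tool_rot: [[0.002, 0.996, -0.092], [-0.013, -0.092, -0.996], [-1.0, 0.003, 0.013]]
force: [-1.0, -18.3, -2.3]
width: -0.4
```

Emit:
carry_out --plan "1 0 0 0.005 0 0 0; 1 0 0 0.01 0 0 0; 1 0 0 0.02 0 0 0; 1 0 0 0.035 0 0 0; 1 0 0 0.055 0 0 0"

```text
t: 20.9
eef_pos: [514.9, -114.3, 29.9]
tool_rot: [[0.0, 0.997, -0.082], [0.002, -0.082, -0.997], [-1.0, -0.0, -0.002]]
force: [-0.1, -1.0, -0.5]
width: 0.1
```

Emit:
carry_out --plan "1 -0.03 0 0.02 0 0 0; 1 -0.07 0 0.05 0 0 0; 1 -0.11 0 0.09 0 0 0; 1 -0.15 0 0.13 0 0 0; 1 -0.17 0 0.16 0 0 0"

```text
t: 21.4
eef_pos: [501.3, -275.8, 202.4]
tool_rot: [[0.003, 0.997, -0.083], [0.001, -0.083, -0.997], [-1.0, 0.003, -0.001]]
force: [0.6, 0.3, -0.6]
width: 0.1
```

```bash
python3 look.py 10; python3 - <<'E'
from cell import viewer
import cv2
d=viewer.get_image("side");b=d["color"][:,:,::-1];cv2.imwrite("pics/s10.png",cv2.resize(b[135:305,170:395],None,fx=3.5,fy=3.5,interpolation=cv2.INTER_CUBIC))
E
```

```text
(no output)
```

View pics/z10.png

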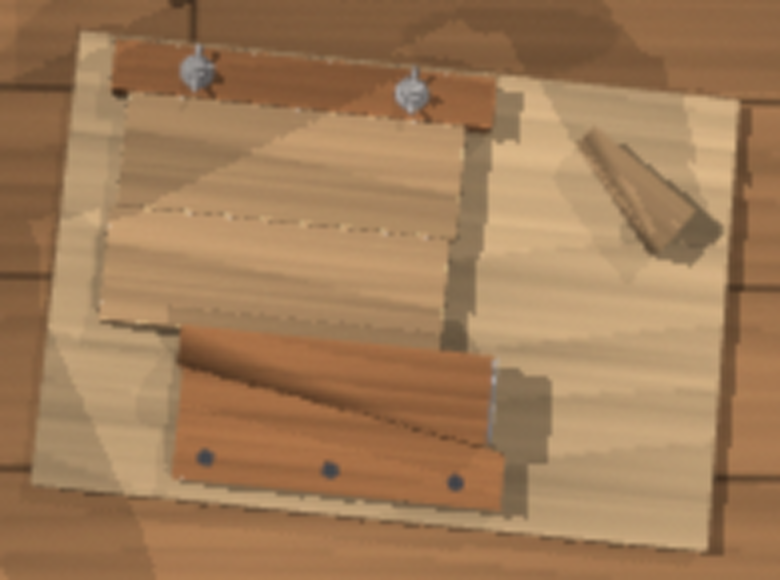

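View pics/s10.png

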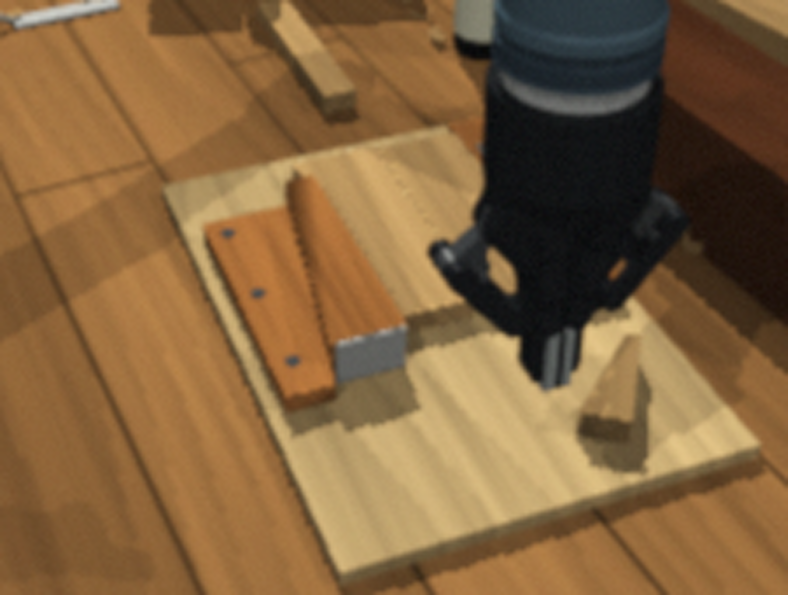

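View pics/top10.png

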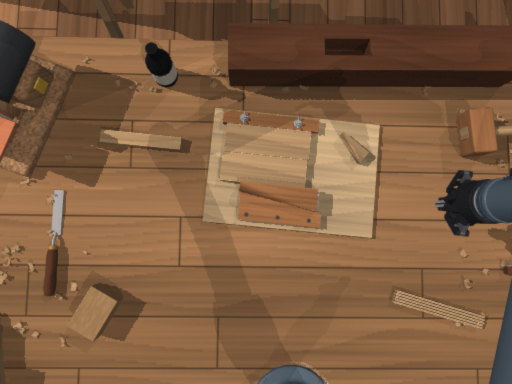

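```bash
python3 -c "
from cell import manip
print(manip.hand_in())"
```

```text
the job is handed in; nothing more can be done
None
```

The wedge is driven hand-tight in the jig and holding the two-board joint shut. I let go and handed the job in at about 21.5 s on the clock.

- **Placing:** I gripped the wedge near its mass centre and turned it about 205°. I laid it flat in front of the channel, thin end leading and straight edge towards the boards, then let go and pushed on the steel butt with shut fingers.
- **Drive:** The push took 1 to 4 N while the gaps closed, then climbed. The fingers stopped advancing at about 8 N, and I took the first push up to about 16 N.
- **Second push:** I backed the fingers clear and pushed again, up to about 18 N. They stopped at the same place to within 0.1 mm, so the wedge did not move.
- **Final images:** With the arm clear, the seam and the stop gap look closed and the wedge has stayed put. The short wedge and the lath look where they were at the start.

**Limits:** The closed gaps are judged from the top image at roughly 2.5 mm per pixel, so a very small remaining gap would not show. The jig fit from the top camera disagreed with the side camera by about 3 to 6 mm. I used the top fit, which matched the wrist view to about 1 to 2 mm.

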